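# Fit the cutter head of an electric pencil sharpener and hold it down

### The job

The electric pencil sharpener is open for a new cutter head. First start the captive green thumbscrew that fastens its deck: push it down lightly and turn it clockwise to its stop; then stand the green-topped cutter head upright in the well, turn it until its splines mesh with the drive coupling, and slide it fully home, flange on the rim, against the ejector spring. Keep it pressed home in the fingers so that I can fit its retaining clip: finish while still holding it there, and leave everything else on the desk in its place.

Things in the scene. Friction and masses are not known exactly. Their poses are not given: they have to be found in the camera images.
- sharpener: Electric pencil sharpener without its hood, fixed to the desk: low grey box 110 (x) x 170 (y) x 62 mm, black deck on top at z = 62 mm. Origin: centre of its underside, z up. On the deck: at y = +45 mm the well with a raised aluminium rim, top at z = 66 mm; at y = -45 mm the green thumbscrew. Nothing else stands more than 4 mm above the deck.
- well (a point): Centre of the well's mouth at the top of the aluminium rim (52 mm across, 66 mm above the desk), axes as the sharpener. The mouth narrows from 39 mm to a plain bore of 35 mm within 6 mm. 8 mm below the rim begin the brass teeth of the drive coupling; 14 mm below it stands the white ejector pin, 17 mm across.
- drive_top (a point): Centre of the top of the coupling's teeth, 8 mm below the rim; turns with it; starts at any angle. Six brass teeth point inwards (25 mm between facing tips, 18 mm tall); the six slots between them, 7.6 mm wide, lie at its +x axis and every 60 degrees. It turns only stiffly (0.35 N m), so it stays while the stem turns on its teeth.
- ejector (a joint): Spring ejector pin in the bottom of the coupling, metres pressed down: 0 free, 0.010 when the cutter head is home, 0.012 its limit. It pushes back with 3 N at 0 and 9 N at 0.010, so a cutter head that is let go rises again.
- screw (a joint): Captive thumbscrew, radians turned clockwise seen from above; stop at 1.35. Starts between 0 and 0.2. It sinks 2.5 mm per radian against a light spring (about 2.5 to 4.5 N), needs about 0.06 N m and stays where it is left.
- screw_grip (a point): Middle of the thumbscrew's green wing grip, 86 mm above the desk at joint value 0. The wing is a bar 32 mm long along this point's x axis, 10 mm thick along its y axis (grip it across these faces) and 19 mm tall (9.5 mm above and below this point); it turns and sinks with the screw. A collar 21 mm across lies below the wing.
- cutter: Cutter head, 80 mm tall, 0.12 kg, standing on its splined foot. Origin: centre of the foot's underside, z up. White stem 24 mm long: core 22 mm across, six ribs 5 mm wide, 32 mm over the ribs, one rib along +x and every 60 degrees. Steel flange 48 mm across from z = 24 to 28 mm. Home: the flange rests on the rim, so the origin is 24 mm below well.
- cutter_grip (a point): Middle of the cutter head's green grip, 66 mm above its foot, axes as cutter. The grip is a block 36 mm along x, 26 mm along y and 28 mm tall (14 mm above and below this point); grip it across its y faces.
- hood: Bystander: the sharpener's grey hood, an open-bottomed box 116 x 176 x 70 mm (the pencil collar adds 4 mm) standing at the back. Origin: centre of its underside.
- pencil_tin: Bystander: green pencil tin, 84 x 194 x 32 mm, origin at the centre of its underside.
- stapler: Bystander: red and black stapler, 34 x 136 x 50 mm, lying on the black notebook at the back; origin at the centre of its underside.
- glue_stick: Bystander: white and red glue stick, 25 mm across, 90 mm tall, standing; origin at its foot.
- pencil_a: Bystander: dark green pencil, 123 mm long, 7 mm thick, lying near the front edge.
Not all that is in view belongs to the job. There is more than one size of the cutter; the one meant has the size given above.

How it is judged:
By the outcome, as a careful person would: the job done as asked, in the order asked, and still so for the second after the job is handed in, while the arm keeps its last pose, push and grip.
It also fails if it takes over 54 s, if anything falls off the work surface, if the arm or the gripper's body presses on something with over 40 N, if the wrist force passes 120 N, or if a joint passes its speed limit or range.

### The arm

A 6-joint arm with a two-finger parallel gripper is mounted at the origin on a cart in front of the work surface, level with it; the furniture and walls round the work are solid. World frame = base frame: x ahead of the robot, y to its left, z up, the work surface at z = 0. Lengths are in mm, angles in rad, forces in N, time in s.
With the tool pointing down it reaches from about 275 to 1000 mm from the base axis. Payload 8.4 kg.
Tool frame: the origin (TCP) lies on the centre line of the jaws, within the pads' length; the fingertips stand 17 mm ahead of it and the grasp point (between the pads) lies 2 mm behind it (r.tcp_to_tips is the z of the fingertips in the tool frame, in mm); z points along the fingers, y is the direction in which the jaws open and shut (so a half turn about z gives the same grasp; the last joint's range is limited). The gripper opens to 85 mm and grips with 20 to 120 N. Pads are 22 mm wide; open, the fingers measure 114 mm over their backs; the gripper's body (76 mm by 85 mm) begins 54 mm behind the grasp point. The pads swing forward as they close: fully open they stand 13 mm farther back than shut.
Start: joints at [1.207, 0.353, 1.633, -0, 1.155, -0.002], TCP at [221.223, 584.541, 248.281] pointing down, gripper open.
Joint ranges: [-2.63, 2.63], [-0.92, 2.1], [0.06, 2.66], [-1.3, 4.44], [0, 2.69], [-3.02, 3.02]. Speed limits (rad/s): [2.22, 2.22, 2.79, 3.14, 3.14, 3.14].

### API

Orientations are given as [roll, pitch, yaw] about the fixed x, y, z axes, in that order (R = Rz(yaw) Ry(pitch) Rx(roll)).
In Python, from rig import r, cams, job gives the robot as it stands.
- The arm moves only by the tool drive_tool, never from a script. Its argument "deltas" is a list of rows, each a list of 4 numbers: the shift along the tool's x, y, z in cm, then the turn about the tool's z in rad. In form: [[x, y, z, roll], ...]. A call has 1 to 12 rows; each row shifts and turns the commanded pose from where the row before left it, along the tool's axes as they then stand; what a row does not reach is not made up. A row lasts 1/12 s, in which the tool goes at most 41.7 mm and 7.16 degrees, less where a joint would pass 70% of its speed; a pose out of reach is approached as far as the arm can. A call with a gripper value outside its range is refused whole. "jaw" is the closure, from 0 (fully open) to 1 (shut), set as the call begins (left out, the last holds). The fingers move at their own pace and stop on an object; "force" is the grip in N (left out, the last holds). Time passes only in rows, so rows that do not move let the fingers close. It gives the time, the measured TCP pose, the force and the opening at its end, in the units of the state.
- r.sense(): the state, without advancing time (a new reading comes with each control period).
- cams.grab_frame(name): name is "side" or "top" or "wrist"; returns (picture, depth): 400x640x3 uint8, red, green, blue; 400x640 float32, mm along the optical axis (not along the pixel's ray), 0 where there is no reading.
- cams.camera_params(name): a dict with "fx", "fy", "cx", "cy" (pixels), "R" (3x3) and "t" (3): a world point X has camera coordinates R X + t. Camera axes: x right, y down, z forward; pixel columns grow to the right and rows downward; lengths in mm; the calibration is good to about 2 mm. A picture is of the moment at which its call begins: read the wrist's pose just before it. camera_params takes no time and is no camera call; for the wrist camera it gives the pose at the moment of the call.
- job.sign_off(): hands the job in, once; it reports no verdict.
The state is a dict: "clock": time; "qpos": joint angles; "qvel": joint speeds; "joint_efforts": joint torques, N m; "eef_pos": TCP position; "tcp_rot": TCP orientation; "contact_force": force on the tool from outside, world axes, zero at the start; "wrist_torque": the same for the moment, N m; "opening": opening from 0.0 (shut) to 1.0 (fully open).
Only numpy, scipy, OpenCV 4.12 (cv2) and the standard library are available. Lean on these libraries where they do the work, as an engineer would, in place of code of your own. Each camera call takes 0.05 s, during which the arm holds its last target. There are 200 camera calls.

## Working session

There is one attempt and no reset: what is moved stays moved. The work goes in short steps, Python scripts to look and compute and a tool call to move; the robot and the scene stay as the last step left them, time stands still between calls to the robot, and variables do not carry over. Pictures are saved under pics/ and viewed, about 8 in all and at most 12, crops included, and the job is handed in when it is done.

Besides the shell and the picture viewer there is one more tool, called after "Emit:" as a command line: name --pt "numbers of a row" for each row, then --argument value for the rest. drive_tool: Moves the arm, as the interface text tells. Its arguments: {"type":"object","properties":{"deltas":{"type":"array"},"jaw":{"type":"number"},"force":{"type":"number"}},"required":["deltas"]}

```bash
ls; mkdir -p pics; python3 - <<'E'
from rig import r,cams,job
import cv2,numpy as np
print(r.sense())
for n in("top","side"):
    p,d=cams.grab_frame(n); np.savez(f"{n}0.npz",p=p,d=d); 
    P=cams.camera_params(n); print(n,P)
    cv2.imwrite(f"pics/{n}0.png",p[:,:,::-1])
E
```

```text
pics
{'clock': 0.0, 'qpos': array([ 1.20659688e+00,  3.53647623e-01,  1.63413788e+00,  4.23011096e-06,
        1.15522249e+00, -2.39751636e-03]), 'qvel': array([-0.00067568, -0.00013513,  0.00159227,  0.00140379,  0.00120451,
       -0.00020589]), 'joint_efforts': array([ 1.00584715e-03, -6.05252552e+01, -3.42067158e+01,  5.36277855e-05,
        9.16234130e-03, -1.26840430e-05]), 'eef_pos': array([221.05783964, 584.10709675, 247.56039983]), 'tcp_rot': array([-3.14017732e+00, -7.26094020e-06,  2.77978901e+00]), 'contact_force': array([-0.22500018, -0.09981294,  0.06769343]), 'wrist_torque': array([-0.01662929,  0.03496502,  0.02306057]), 'opening': 1.0015597393488542}
top {'fx': 499.30869884520666, 'fy': 499.30869884520666, 'cx': 325.7315051290411, 'cy': 201.47661957830607, 'R': array([[-1.73022548e-02, -9.99847507e-01, -2.36528457e-03],
       [-9.95580754e-01,  1.74467077e-02, -9.22744511e-02],
       [ 9.23016463e-02,  7.58275735e-04, -9.95730803e-01]]), 't': array([ -33.03230779,  481.51792833, 1165.23393994])}
side {'fx': 499.36716226764906, 'fy': 499.36716226764906, 'cx': 326.25386048786345, 'cy': 198.7180554113778, 'R': array([[ 0.88494945, -0.46503152,  0.02470147],
       [-0.19601306, -0.42007649, -0.88606694],
       [ 0.42242557,  0.77928264, -0.46289871]]), 't': array([-466.37840821,  151.75800312, 1092.80759936])}
```

View pics/top0.png

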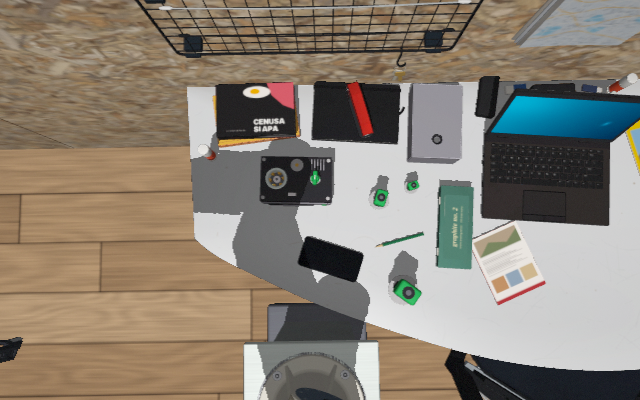

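View pics/side0.png

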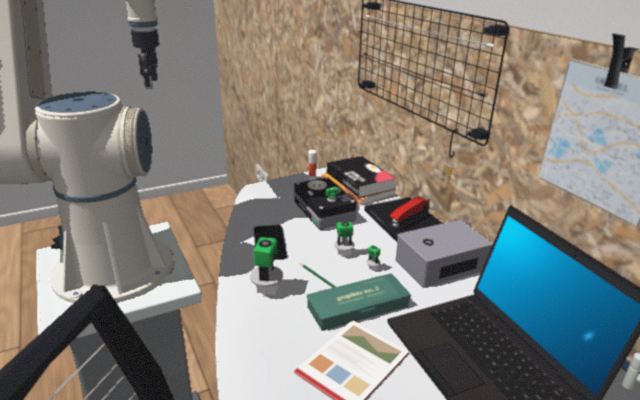

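The top view shows three green-topped cutter candidates: a large one at (407,291), a medium at (380,198) and a small at (412,185). It also shows the thumbscrew at (315,178) and the well at (277,179). I'll measure their sizes to choose.

```bash
cat > h.py <<'E'
import numpy as np,cv2
from rig import r,cams,job
def world(P,d):
    v,u=np.indices(d.shape); c=np.stack([(u-P['cx'])/P['fx']*d,(v-P['cy'])/P['fy']*d,d],-1)
    return (c-P['t'])@P['R']
def green(p):
    h=cv2.cvtColor(p,cv2.COLOR_RGB2HSV); return cv2.inRange(h,(50,130,40),(75,255,255))
def ray(P,u,v,z):
    d=P['R'].T@np.array([(u-P['cx'])/P['fx'],(v-P['cy'])/P['fy'],1]); o=-P['R'].T@P['t']
    return o+d*(z-o[2])/d[2]
def comps(p,d,P,amin=25):
    W=world(P,d); n,l,s,c=cv2.connectedComponentsWithStats(green(p))
    for i in range(1,n):
        if s[i,4]<amin: continue
        w=W[(l==i)&(d>0)]; zt=np.percentile(w[:,2],95)
        t=w[w[:,2]>zt-6][:,:2].astype(np.float32)
        b=cv2.minAreaRect(t); print(c[i].round(1),s[i,4],'ztop',zt.round(1),'rect c',np.round(b[0],1),'size',np.round(b[1],1),'ang',round(b[2],1))
E
python3 - <<'E'
from h import *
for n in("top","side"):
    f=np.load(n+"0.npz"); P=cams.camera_params(n); print(n); comps(f['p'],f['d'],P)
    if n=="top":
        p=f['p'];W=world(P,f['d'])
        for u,v in((277,179),(267,160),(330,160),(330,197),(265,202),(320,250),(250,230)): print(u,v,W[v,u].round(1))
        a=cv2.resize(p[140:310,250:440],None,fx=4,fy=3.5,interpolation=cv2.INTER_CUBIC); cv2.imwrite("pics/crop0.png",a[:,:,::-1])
E
```

```text
top
[314.6 177.2] 75 ztop 94.8 rect c [529.1 -16. ] size [ 9.1 30. ] ang 89.0
[412.3 185.2] 58 ztop 57.4 rect c [ 513.  -244.1] size [17.2 23.6] ang 17.2
[380.2 197.7] 128 ztop 81.8 rect c [ 483.  -165.9] size [24.4 35.7] ang 70.2
[410.1 236.9] 55 ztop 10.0 rect c [ 393.3 -240.2] size [ 5.  62.3] ang 14.8
[389.1 242.7] 26 ztop 9.2 rect c [ 380.8 -191.1] size [ 4.8 30.1] ang 14.3
[406.2 291.1] 298 ztop 118.0 rect c [ 272.9 -214.6] size [48.8 34.8] ang 54.1
277 179 [532.5  71.   53.4]
267 160 [576.2  93.1  61. ]
330 160 [573.3 -53.   63.1]
330 197 [487.2 -51.4  63.3]
265 202 [481.2 101.8  32.7]
320 250 [366.2 -25.7   7.6]
250 230 [417.  141.9   3.2]
side
[331.2 191.7] 101 ztop 92.8 rect c [530.3 -20.7] size [30.2 11.5] ang 0.6
[344.1 229. ] 164 ztop 80.2 rect c [ 481.6 -168.8] size [25.9 31.7] ang 61.5
[264.7 251.7] 512 ztop 115.3 rect c [ 273.6 -217.8] size [53.7 35.4] ang 53.9
[373.2 251.6] 80 ztop 55.0 rect c [ 511.5 -250.3] size [11.7 21.5] ang 15.8
```

View pics/crop0.png

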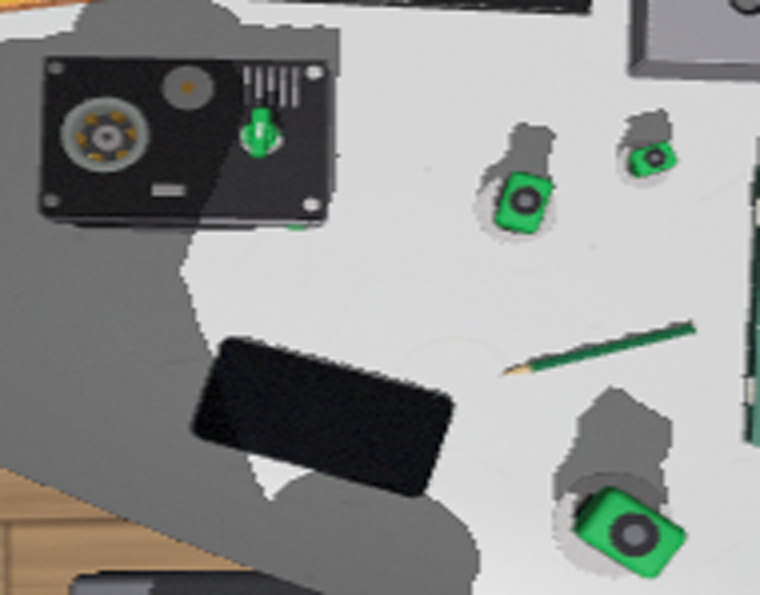

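The medium head at (380,198) matches: its top is at 80 mm and its grip is about 36x25 mm. The small one has its top at 57 mm and the large one at 118 mm, so both are rejected. The screw is near (529,-17) with its wing along world x, and the well is near (532,71). I'll move above the screw now.

Emit:
drive_tool --pt "0 0 0 -0.12" --pt "0 0 0 -0.12" --pt "0 0 0 -0.12" --pt "-1.72 -3.34 0 0" --pt "-1.72 -3.34 0 0" --pt "-1.72 -3.34 0 0" --pt "-1.72 -3.34 0 0" --pt "-1.72 -3.34 0 0" --pt "-1.72 -3.34 0 0" --pt "-1.72 -3.34 0 0" --pt "-1.72 -3.34 0 0" --pt "-1.72 -3.34 0 0" --jaw 0.3

```text
clock: 1.1
eef_pos: [375.7, 281.9, 248.2]
tcp_rot: [-3.141, -0.0, 3.14]
contact_force: [0.8, 0.5, 0.0]
opening: 0.697
```

Emit:
drive_tool --pt "-1.72 -3.34 0 0" --pt "-1.72 -3.34 0 0" --pt "-1.72 -3.34 0 0" --pt "-1.72 -3.34 0 0" --pt "-1.72 -3.34 0 0" --pt "-1.72 -3.34 0 0" --pt "-1.72 -3.34 0 0" --pt "-1.72 -3.34 0 0" --pt "-1.72 -3.34 0 0" --pt "0 0 0 0" --pt "0 0 0 0"

```text
clock: 2.02
eef_pos: [530.0, -18.9, 247.8]
tcp_rot: [-3.142, -0.001, 3.137]
contact_force: [-1.1, 0.7, -0.2]
opening: 0.698
```

```bash
cat > look.py <<'E'
from h import *
import sys
n=sys.argv[1]; s=r.sense(); P=cams.camera_params("wrist"); p,d=cams.grab_frame("wrist")
np.savez(n+".npz",p=p,d=d,R=P['R'],t=P['t'],K=[P['fx'],P['fy'],P['cx'],P['cy']])
cv2.imwrite(f"pics/{n}.png",p[:,:,::-1])
print(s['clock'],s['eef_pos'].round(1),s['tcp_rot'].round(3),s['contact_force'].round(1),s['opening'],'q',s['qpos'].round(2))
comps(p,d,P,200)
E
python3 look.py w1
```

```text
2.0167 [530.  -18.9 247.8] [-3.142e+00 -1.000e-03  3.137e+00] [-1.1  0.7 -0.2] 0.6978151902701262 q [-0.04  0.21  1.83 -0.    1.1  -1.6 ]
[121.6  41.5] 519 ztop 9.5 rect c [ 389.5 -225.1] size [  7.  101.1] ang 14.2
[160.8 134.6] 907 ztop 82.3 rect c [ 483.6 -166. ] size [25.6 34.5] ang 70.2
[100.2 164. ] 414 ztop 57.4 rect c [ 513.7 -244.7] size [17.1 24.9] ang 18.6
[318.7 187.5] 421 ztop 95.6 rect c [530.3 -17.7] size [ 9.9 31.4] ang 85.3
```

View pics/w1.png

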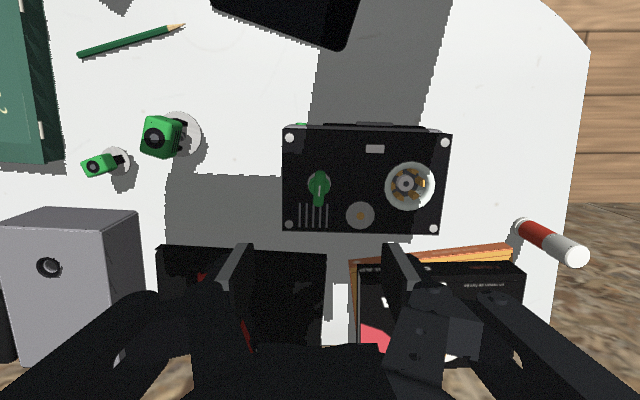

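The wrist view shows the wing at (319,187) and the well at (409,185), with brass teeth and a white pin. Next I'll locate the well and slot angles and refine the wing angle.

```bash
cat > well.py <<'E'
from h import *
import sys
f=np.load(sys.argv[1]+".npz"); k=f['K']; P=dict(fx=k[0],fy=k[1],cx=k[2],cy=k[3],R=f['R'],t=f['t']); p,d=f['p'],f['d']
W=world(P,d)
near=(np.hypot(W[...,0]-532,W[...,1]-72)<45)
hsv=cv2.cvtColor(p,cv2.COLOR_RGB2HSV)
br=(hsv[...,1]<60)&(hsv[...,2]>85)&near
n,l,s,c=cv2.connectedComponentsWithStats(br.astype(np.uint8))
i=1+np.argmax(s[1:,4]); cnt=max(cv2.findContours((l==i).astype(np.uint8),0,1)[0],key=cv2.contourArea)
v,u=np.nonzero(l==i); rim=np.array([ray(P,a,b,66)[:2] for a,b in cv2.convexHull(cnt)[:,0]],np.float32)
(ce,rad)=cv2.minEnclosingCircle(rim); e=cv2.fitEllipse(rim) if len(rim)>5 else None
print('rim',np.round(ce,1),2*rad,'ell',e,'median depth z',np.median(W[l==i][:,2]))
c0=np.array(e[0])
z=W[near]; print('z hist',np.histogram(z[:,2],bins=[30,48,54,56,60,63,65,68])[0])
m=cv2.inRange(hsv,(8,90,60),(30,255,255))>0; m&=near
n,l,s,c=cv2.connectedComponentsWithStats(m.astype(np.uint8))
for i in range(1,n):
    if s[i,4]<4: continue
    q=ray(P,*c[i],58)[:2]-c0; print('brass',c[i].round(1),s[i,4],q.round(1),np.hypot(*q).round(1),'ang',np.degrees(np.arctan2(q[1],q[0])).round(1),'mod60',(np.degrees(np.arctan2(q[1],q[0]))%60).round(1))
E
python3 well.py w1; python3 - <<'E'
from h import *
p=np.load('w1.npz')['p']; a=cv2.resize(p[150:225,280:455],None,fx=4.5,fy=4.5,interpolation=cv2.INTER_CUBIC); cv2.imwrite("pics/crop1.png",a[:,:,::-1])
E
```

```text
rim [534.1  72.2] 50.822757720947266 ell ((533.805908203125, 72.36865234375), (49.427268981933594, 50.41122055053711), 149.56298828125) median depth z 66.21288744721096
z hist [ 309  297   50  243 2280 1884  827]
brass [412.7 171. ] 44 [-13.9   4.4] 14.6 ang 162.4 mod60 42.4
brass [399.3 172.9] 27 [-12.  -9.] 14.9 ang -143.2 mod60 36.8
brass [419.8 181. ] 78 [-3.6 12.4] 12.9 ang 106.2 mod60 46.2
brass [392.7 185.6] 33 [  1.1 -14.8] 14.9 ang -85.6 mod60 34.4
brass [412.8 194.2] 73 [10.2  6.3] 12.0 ang 31.7 mod60 31.7
brass [398.4 195.8] 62 [11.9 -8.3] 14.5 ang -34.9 mod60 25.1
```

View pics/crop1.png

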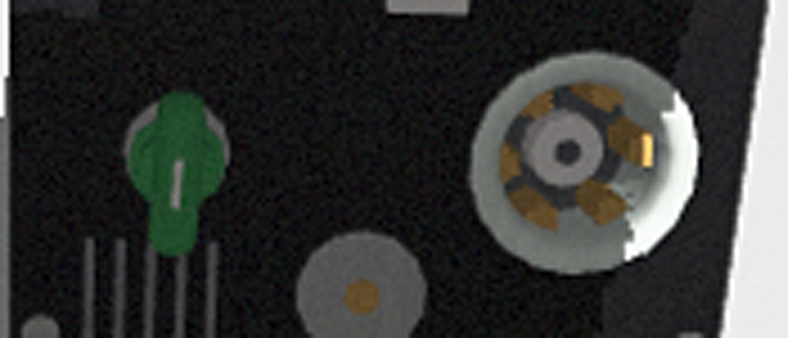

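Emit:
drive_tool --pt "0 0.1 2.5 0.08" --pt "0 0 3 0" --pt "0 0 3 0" --pt "0 0 3 0" --pt "0 0 2 0" --pt "0 0 1.0 0" --pt "0 0 0.5 0" --pt "0 0 0 0" --pt "0 0 0 0" --jaw 0.6 --force 40

```text
clock: 2.82
eef_pos: [530.3, -15.8, 99.2]
tcp_rot: [3.142, 0.001, 3.06]
contact_force: [0.2, -0.1, -0.1]
opening: 0.4
```

```bash
python3 look.py w2
```

```text
2.8167 [530.3 -15.8  99.2] [3.142e+00 1.000e-03 3.060e+00] [ 0.2 -0.1 -0.1] 0.4003570961121438 q [-0.03  0.4   1.96  0.    0.78 -1.52]
[ 24.6 179.9] 3368 ztop 81.5 rect c [ 486.1 -157.9] size [12.2 35.6] ang 76.2
[313.7 256.9] 1686 ztop 95.5 rect c [529.7 -17.5] size [ 9.8 31.3] ang 85.6
```

View pics/w2.png

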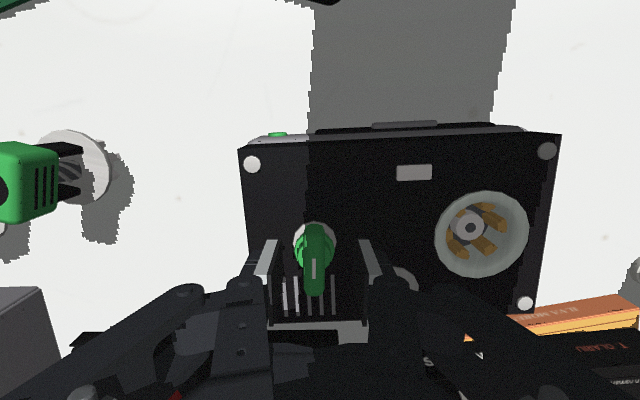

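The wing sits between the fingers, 1.7 mm off centre. I'll correct that and close.

Emit:
drive_tool --pt "0 -0.17 0.3 0" --pt "0 0 0 0"

```text
clock: 3.03
eef_pos: [530.0, -18.1, 95.9]
tcp_rot: [3.142, 0.001, 3.06]
contact_force: [0.4, -0.5, -0.1]
opening: 0.398
```

Emit:
drive_tool --pt "0 0 0 0" --pt "0 0 0 0" --pt "0 0 0 0" --pt "0 0 0 0" --pt "0 0 0 0" --jaw 1.0 --force 40

```text
clock: 3.45
eef_pos: [529.8, -17.7, 95.7]
tcp_rot: [3.141, 0.0, 3.06]
contact_force: [-0.9, 1.8, 6.5]
opening: 0.104
```

Emit:
drive_tool --pt "0 0 0.1 0" --pt "0 0 0.02 0.08" --pt "0 0 0.02 0.08" --pt "0 0 0.02 0.08" --pt "0 0 0.02 0.08" --pt "0 0 0.02 0.08" --pt "0 0 0.02 0.08"

```text
clock: 4.03
eef_pos: [530.0, -17.4, 94.2]
tcp_rot: [3.141, 0.0, 2.576]
contact_force: [-4.6, 5.7, 16.3]
opening: 0.102
```

Emit:
drive_tool --pt "0 0 -0.05 0" --pt "0 0 0.02 0.08" --pt "0 0 0.02 0.08" --pt "0 0 0.02 0.08" --pt "0 0 0.02 0.08" --pt "0 0 0.02 0.08" --pt "0 0 0 0"

```text
clock: 4.62
eef_pos: [530.1, -17.2, 93.4]
tcp_rot: [3.14, -0.0, 2.174]
contact_force: [-1.8, 6.7, 10.9]
opening: 0.102
```

```bash
python3 -c "
from h import *
s=r.sense();print(s['wrist_torque'],s['contact_force'])"; python3 look.py w3
```

```text
[ 1.10335343  0.30707363 -0.05971807] [-1.76002389  6.73122824 10.8849091 ]
4.6167 [530.1 -17.2  93.4] [ 3.14  -0.     2.174] [-1.8  6.7 10.9] 0.10197647732216673 q [-0.04  0.41  1.96  0.    0.77 -0.64]
[317.5 262.4] 1250 ztop 93.2 rect c [530.5 -17.1] size [ 9.8 32. ] ang 35.3
[ 18.  320.7] 608 ztop 9.3 rect c [ 389.4 -224.5] size [  7.2 100.7] ang 13.9
```

The wing is following: it has turned 50° and sunk 2.3 mm. I'll continue to the stop.

Emit:
drive_tool --pt "0 0 0.02 0.08" --pt "0 0 0.02 0.08" --pt "0 0 0.02 0.08" --pt "0 0 0 0"

```text
clock: 5.0
eef_pos: [530.2, -17.2, 92.8]
tcp_rot: [3.14, -0.001, 1.934]
contact_force: [-2.7, 6.4, 10.2]
opening: 0.103
```

```bash
python3 -c "
from h import *
s=r.sense();print(s['wrist_torque'],s['contact_force'])"
```

```text
[ 1.15309347  0.31591569 -0.11439816] [-2.69463121  6.40920175 10.17017949]
```

Emit:
drive_tool --pt "0 0 0.01 0.06" --pt "0 0 0.01 0.06" --pt "0 0 0 0"

```text
clock: 5.25
eef_pos: [530.3, -17.1, 92.5]
tcp_rot: [3.14, -0.001, 1.816]
contact_force: [-0.8, 7.1, 9.9]
opening: 0.106
```

```bash
python3 -c "
from h import *
s=r.sense();print(s['wrist_torque'],s['contact_force'])"
```

```text
[ 1.22516145  0.21894689 -0.04510512] [-0.80810102  7.08719892  9.935133  ]
```

Emit:
drive_tool --pt "0 0 0.01 0.06" --pt "0 0 0.01 0.06" --pt "0 0 0 0"

```text
clock: 5.5
eef_pos: [530.4, -17.1, 92.4]
tcp_rot: [3.14, -0.001, 1.697]
contact_force: [-1.6, 7.9, 9.0]
opening: 0.105
```

```bash
python3 -c "
from h import *
s=r.sense();print(s['wrist_torque'],s['contact_force'])"; python3 look.py w4
```

```text
[1.36570551 0.22342017 0.70246021] [-1.56168902  7.89564594  9.0431986 ]
5.5 [530.4 -17.1  92.4] [ 3.140e+00 -1.000e-03  1.697e+00] [-1.6  7.9  9. ] 0.10460687025797502 q [-0.04  0.41  1.96  0.    0.77 -0.16]
[317.3 262. ] 1232 ztop 92.2 rect c [530.  -17.1] size [ 9.4 31.6] ang 7.5
```

At the stop: the reaction torque jumped to 0.7 N m and the wing has turned 78° in total. Release, rise and check the screw. The cutter is next.

Emit:
drive_tool --pt "0 0 0 0" --pt "0 0 0 0" --pt "0 0 0 0" --pt "0 0 0 0" --pt "0 0 -3 0" --pt "0 0 -4 0" --pt "0 0 -4 0" --pt "0 0 -3 0" --jaw 0.4

```text
clock: 6.22
eef_pos: [530.0, -18.1, 234.3]
tcp_rot: [3.14, 0.0, 1.7]
contact_force: [0.4, 0.1, 0.0]
opening: 0.602
```

```bash
python3 look.py w5; python3 well.py w5
```

```text
6.2167 [530.  -18.1 234.3] [3.14 0.   1.7 ] [0.4 0.1 0. ] 0.6023909799717296 q [-0.04  0.22  1.85 -0.    1.07 -0.17]
[317.7 188.9] 443 ztop 92.6 rect c [530.5 -17.3] size [ 9.9 31. ] ang 10.2
[265.1 318.2] 376 ztop 82.3 rect c [ 494.4 -106.4] size [150.7  19.8] ang 88.7
[ 37.6 345.4] 1926 ztop 117.0 rect c [ 363.2 -124.6] size [300.   31.2] ang 42.9
rim [533.9  72.4] 50.485145568847656 ell ((533.8566284179688, 72.42821502685547), (49.534358978271484, 50.26850509643555), 9.674796104431152) median depth z 66.39318977411054
z hist [ 624  303   48  277 2846 2913 1144]
brass [334.2  69.8] 66 [-2.1 13.9] 14.0 ang 98.6 mod60 38.6
brass [319.7  78.7] 55 [-13.9   5. ] 14.8 ang 160.4 mod60 40.4
brass [348.4  79. ] 65 [11.5  8. ] 14.0 ang 34.7 mod60 34.7
brass [319.6  95.6] 44 [-12.1  -9.3] 15.3 ang -142.6 mod60 37.4
brass [347.8  96.3] 56 [13.3 -6.7] 14.8 ang -26.7 mod60 33.3
brass [333.6 104.6] 45 [  1.5 -15.4] 15.5 ang -84.4 mod60 35.6
```

The high view gives 10.2° where the close view gave 7.5°. I'll take one close look with open jaws to confirm the screw stayed at its stop.

Emit:
drive_tool --pt "0 0 3.5 0" --pt "0 0 3.5 0" --pt "0 0 3.5 0" --pt "0 0 3 0" --pt "0 0 0 0" --pt "0 0 0 0"

```text
clock: 6.77
eef_pos: [528.3, -18.0, 95.4]
tcp_rot: [-3.138, -0.001, 1.7]
contact_force: [-0.0, -0.2, 0.3]
opening: 0.6
```

```bash
python3 look.py w6
```

```text
6.7667 [528.3 -18.   95.4] [-3.138e+00 -1.000e-03  1.700e+00] [-0.  -0.2  0.3] 0.6001485528847318 q [-0.04  0.41  1.96 -0.    0.78 -0.17]
[322.1 256.8] 1696 ztop 92.3 rect c [530.4 -16.9] size [10.  31.7] ang 10.5
```

The screw stays at 10.5°, and the 0.7 N m reaction showed the hard stop, with the grip flexing about 3° against it. On to the cutter at (483.6,-166).

Emit:
drive_tool --pt "0 0 -3.5 0" --pt "0 0 -3.5 0" --pt "0 0 -2.5 -0.12" --pt "0 0 0 -0.12" --pt "0 0 0 -0.12" --pt "0 0 0 -0.12" --pt "0 0 0 -0.12" --pt "0 0 0 -0.12" --pt "0 0 0 -0.12" --pt "0 0 0 -0.12" --pt "0 0 0 -0.12" --pt "0 0 0 -0.016"

```text
clock: 7.82
eef_pos: [530.7, -18.0, 194.2]
tcp_rot: [3.14, 0.004, 2.801]
contact_force: [-0.6, 0.7, -0.6]
opening: 0.601
```

Emit:
drive_tool --pt "-0.16 -3.09 0 0" --pt "-0.16 -3.09 0 0" --pt "-0.16 -3.09 0 0" --pt "-0.16 -3.09 0 0" --pt "-0.16 -3.09 0 0" --pt "0 0 0 0" --pt "0 0 0 0"

```text
clock: 8.4
eef_pos: [485.0, -167.5, 193.3]
tcp_rot: [3.142, 0.003, 2.79]
contact_force: [-0.2, 0.6, -0.4]
opening: 0.6
```

```bash
python3 look.py w7
```

```text
8.4 [ 485.  -167.5  193.3] [3.142e+00 3.000e-03 2.790e+00] [-0.2  0.6 -0.4] 0.5997024747261669 q [-0.34  0.24  1.93  0.    0.97 -1.55]
[227.1 108. ] 603 ztop 9.2 rect c [ 389.6 -224.8] size [  6.4 101.3] ang 14.4
[317.3 193.7] 997 ztop 82.0 rect c [ 483.1 -167.2] size [25.  34.5] ang 70.6
[519.6 189.2] 929 ztop 91.9 rect c [529.9 -18.5] size [ 9.9 30.7] ang 10.8
```

View pics/w7.png

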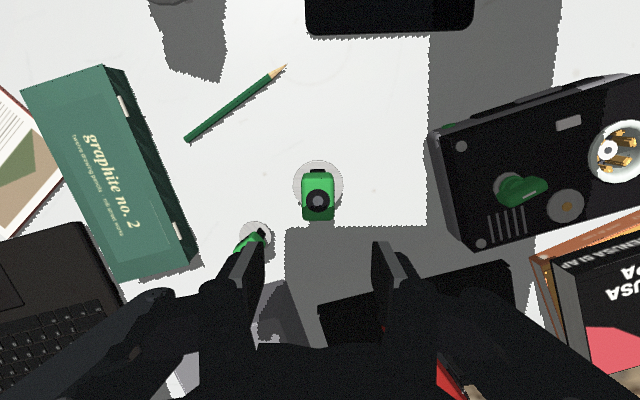

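The wrist view shows the chosen cutter at (317,194), centred below the jaws. The small decoy at (255,237) is clear of the fingers.

Emit:
drive_tool --pt "0.18 0 3 -0.01" --pt "0 0 3 0" --pt "0 0 3 0" --pt "0 0 2 0" --pt "0 0 0.8 0" --pt "0 0 0.5 0" --pt "0 0 0 0" --pt "0 0 0 0"

```text
clock: 9.12
eef_pos: [484.0, -165.2, 69.6]
tcp_rot: [3.142, 0.002, 2.806]
contact_force: [1.3, -0.6, 1.1]
opening: 0.601
```

Emit:
drive_tool --pt "0 0 0 0" --pt "0 0 0 0" --pt "0 0 0 0" --pt "0 0 0 0" --pt "0 0 0 0" --jaw 1.0 --force 70

```text
clock: 9.53
eef_pos: [484.0, -165.7, 69.8]
tcp_rot: [3.142, 0.002, 2.805]
contact_force: [-0.6, 0.7, 5.4]
opening: 0.294
```

Emit:
drive_tool --pt "0 0 -2 0" --pt "0 0 -3.5 0" --pt "0 0 -3.5 0" --pt "0 0 0 0"

```text
clock: 9.87
eef_pos: [486.5, -166.6, 164.9]
tcp_rot: [3.142, 0.01, 2.806]
contact_force: [2.0, -0.4, -1.2]
opening: 0.29
```

```bash
python3 look.py w8; python3 - <<'E'
from h import *
P=cams.camera_params("side");p,d=cams.grab_frame("side"); np.savez("side1.npz",p=p,d=d); comps(p,d,P)
a=p[120:280,230:430]; cv2.imwrite("pics/s1.png",cv2.resize(a,None,fx=3.5,fy=3.5,interpolation=cv2.INTER_CUBIC)[:,:,::-1])
E
```

```text
9.8667 [ 486.5 -166.6  164.9] [3.142 0.01  2.806] [ 2.  -0.4 -1.2] 0.2897364210995972 q [-0.33  0.28  1.95  0.    0.9  -1.57]
[217.  103.6] 748 ztop 9.2 rect c [ 389.6 -224.8] size [  6.4 101.5] ang 14.3
[543.2 200. ] 1261 ztop 91.9 rect c [529.9 -18.6] size [10.3 31.4] ang 10.5
[317.3 267.6] 3764 ztop 176.8 rect c [ 486.  -166.4] size [25.8 35.8] ang 70.2
[240.6 256.6] 559 ztop 57.1 rect c [ 513.2 -245.2] size [17.3 24.3] ang 19.5
[340.4 193. ] 36 ztop 171.9 rect c [ 470.8 -163.8] size [20.4  7.3] ang 48.7
[331.1 193.3] 70 ztop 89.0 rect c [527.4 -21.7] size [ 6.4 29.5] ang 14.8
[265.  251.7] 491 ztop 115.4 rect c [ 274.1 -217.5] size [53.5 35.8] ang 52.0
[373.3 251.2] 95 ztop 55.3 rect c [ 513.7 -247.3] size [16.6 23.9] ang 15.4
```

View pics/s1.png

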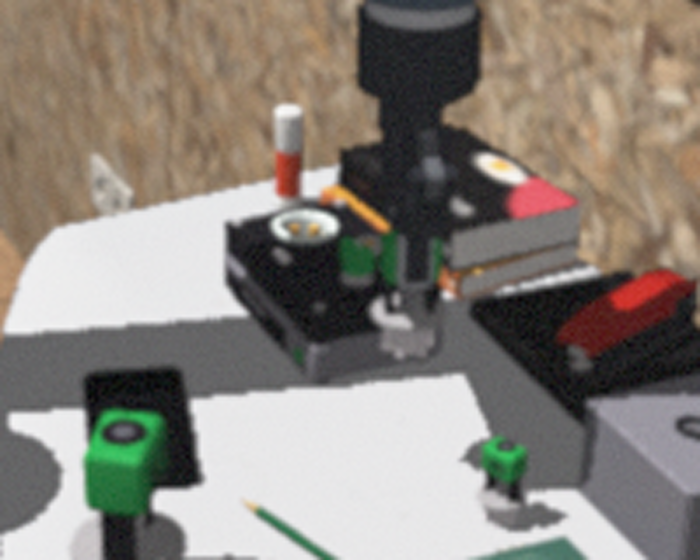

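The side view shows the cutter gripped and upright, with the decoys untouched. Lift, turn 0.6 rad to the slot angle (about 6.4° mod 60), and carry it over the well.

Emit:
drive_tool --pt "0 0 -2.5 0" --pt "0 0 0 0.12" --pt "0 0 0 0.12" --pt "0 0 0 0.12" --pt "0 0 0 0.12" --pt "0 0 0 0.116" --pt "0 0 0 0"

```text
clock: 10.55
eef_pos: [482.1, -165.1, 182.2]
tcp_rot: [-3.14, -0.002, 2.204]
contact_force: [-0.4, 0.4, -1.6]
opening: 0.287
```

Emit:
drive_tool --pt "2.33 2.58 0 0" --pt "2.33 2.58 0 0" --pt "2.33 2.58 0 0" --pt "2.33 2.58 0 0" --pt "2.33 2.58 0 0" --pt "2.33 2.58 0 0" --pt "2.33 2.58 0 0" --pt "0 0 0 0" --pt "0 0 0 0" --pt "0 0 0 0"

```text
clock: 11.38
eef_pos: [530.0, 73.1, 182.7]
tcp_rot: [-3.14, -0.001, 2.213]
contact_force: [0.4, -0.0, -1.7]
opening: 0.291
```

```bash
python3 look.py w9
```

```text
11.3833 [530.   73.1 182.7] [-3.140e+00 -1.000e-03  2.213e+00] [ 0.4 -0.  -1.7] 0.2914370657420963 q [ 0.13  0.29  1.89 -0.    0.97 -0.51]
[317.2 267.7] 3720 ztop 194.6 rect c [529.9  73.4] size [25.9 35.6] ang 37.0
[ 54.9 319.6] 323 ztop 9.8 rect c [ 390.  -224.6] size [  6.5 100.1] ang 14.0
```

View pics/w9.png

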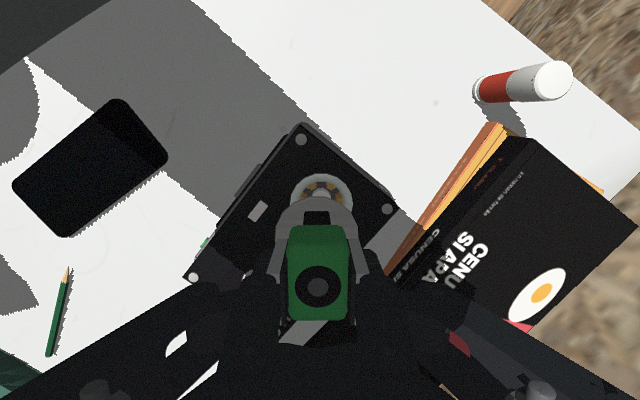

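The cutter is over the well, offset by (4,-1) mm. Correct and lower to just above the rim.

Emit:
drive_tool --pt "-0.32 0.26 1.5 0" --pt "0 0 1.5 0" --pt "0 0 1 0" --pt "0 0 0 0" --pt "0 0 0 0" --pt "0 0 0 0"

```text
clock: 11.93
eef_pos: [535.0, 71.8, 144.0]
tcp_rot: [3.141, 0.0, 2.209]
contact_force: [0.7, 0.3, -0.9]
opening: 0.296
```

Emit:
drive_tool --pt "0.08 -0.06 0.4 0" --pt "0 0 0.4 0" --pt "0 0 0.3 0" --pt "0 0 0.3 0" --pt "0 0 0 0" --pt "0 0 0 0"

```text
clock: 12.43
eef_pos: [533.7, 72.6, 129.4]
tcp_rot: [-3.141, -0.0, 2.21]
contact_force: [-0.1, -0.3, -1.3]
opening: 0.291
```

No contact in the bore. Next: teeth at TCP about 128, pin at about 122, home at about 112.

Emit:
drive_tool --pt "0 0 0.2 0" --pt "0 0 0.2 0" --pt "0 0 0.1 0" --pt "0 0 0 0" --pt "0 0 0 0"

```text
clock: 12.85
eef_pos: [533.8, 72.5, 124.5]
tcp_rot: [-3.142, -0.0, 2.21]
contact_force: [-0.0, 0.5, -1.7]
opening: 0.29
```

Meshed without contact: the foot is about 3 mm below the tooth tops. Now press against the ejector.

Emit:
drive_tool --pt "0 0 0.2 0" --pt "0 0 0.2 0" --pt "0 0 0.2 0" --pt "0 0 0.2 0" --pt "0 0 0 0" --pt "0 0 0 0"

```text
clock: 13.35
eef_pos: [534.1, 72.6, 116.8]
tcp_rot: [3.141, 0.0, 2.21]
contact_force: [-0.4, -1.2, 4.7]
opening: 0.292
```

Emit:
drive_tool --pt "0 0 0.2 0" --pt "0 0 0.15 0" --pt "0 0 0.1 0" --pt "0 0 0.05 0" --pt "0 0 0 0" --pt "0 0 0 0" --force 90

```text
clock: 13.85
eef_pos: [534.1, 72.5, 112.1]
tcp_rot: [3.141, 0.0, 2.21]
contact_force: [-0.7, -0.3, 7.8]
opening: 0.288
```

Emit:
drive_tool --pt "0 0 0.05 0" --pt "0 0 0.05 0" --pt "0 0 0 0" --pt "0 0 0 0"

```text
clock: 14.18
eef_pos: [534.1, 72.5, 112.1]
tcp_rot: [3.141, 0.0, 2.21]
contact_force: [-5.3, -1.8, 19.4]
opening: 0.289
```

It stopped at 112.1 with the force jumping from 8 to 19 N, so the flange is on the rim. Final check.

```bash
python3 look.py w10; python3 - <<'E'
from h import *
P=cams.camera_params("side");p,d=cams.grab_frame("side"); comps(p,d,P)
a=p[150:260,250:390]; cv2.imwrite("pics/s2.png",cv2.resize(a,None,fx=5,fy=5,interpolation=cv2.INTER_CUBIC)[:,:,::-1])
s=r.sense();print(s['eef_pos'],s['contact_force'])
E
```

```text
14.1833 [534.1  72.5 112.1] [3.141 0.    2.21 ] [-5.3 -1.8 19.4] 0.2894405979325892 q [ 0.13  0.39  1.93 -0.    0.82 -0.51]
[317.2 267.4] 3713 ztop 124.0 rect c [533.8  72.8] size [25.4 35.4] ang 37.4
[321.2 169.4] 34 ztop 122.5 rect c [541.8  58.4] size [26.6  7.2] ang 48.0
[330.8 192.7] 86 ztop 89.4 rect c [528.4 -19.2] size [ 8.3 32.2] ang 5.5
[264.9 251.6] 481 ztop 115.3 rect c [ 273.2 -218.2] size [55.9 35.5] ang 52.7
[373.5 251.8] 79 ztop 55.1 rect c [ 511.4 -249.3] size [12.2 20.4] ang 21.1
[534.11036787  72.5136998  112.02921424] [-5.97557822 -1.23879639 19.53008153]
```

View pics/s2.png

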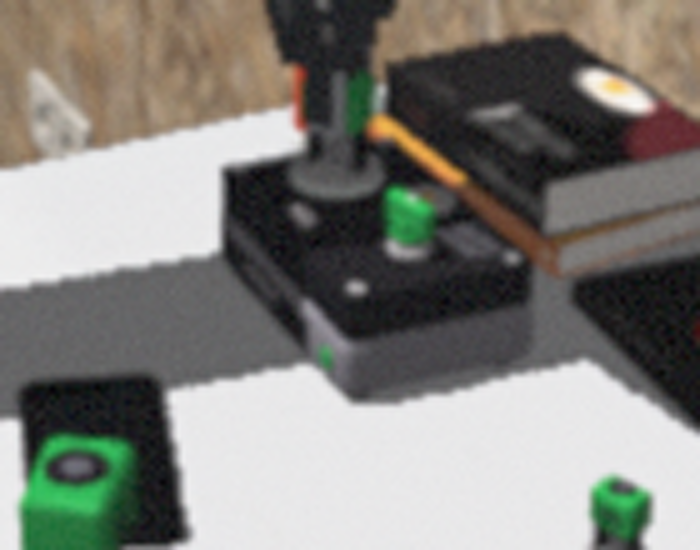

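The flange sits on the rim at crop pixel (335,180). The top reads 124 mm, less the roughly 2 mm bias seen on the desk, which gives the 122 mm expected at home. I'll hand it in while holding.

```bash
python3 -c "
from rig import job,r
job.sign_off();s=r.sense();print(s['clock'],s['eef_pos'],s['contact_force'])"
```

```text
the job is handed in; nothing more can be done
the job is handed in; nothing more can be done
```

The thumbscrew is at its stop and the cutter head is home in the well, still gripped and pressed down. I handed the job in at about 14.3 s.

- **Thumbscrew:** I turned it clockwise until the reaction torque jumped to about 0.7 N m. The wing turned about 75° (1.31 rad) and sank 3.2 mm.
- **Cutter head:** I took the 80 mm head and left the smaller and larger ones alone. I turned it to the measured slot angle, and it slid past the tooth tops with no contact.
- **Home position:** It went down against the ejector spring until the tool stopped at z = 112.1 mm (predicted 111.8 mm). The force then jumped from 8 to 19 N, which means the flange is on the rim. The last pictures agree: flange on the rim, and the head's top about 122 mm above the desk once the depth reading's 2 mm bias is removed.
- **Other objects:** Nothing I saw in the final pictures had been moved. I did not measure the hood, tin or stapler again at the end.

**One disagreement:** the wing read 7.5° while gripped at the stop and 10.5° after release. I put this down to the grip flexing and the fingers partly hiding the wing, because the later close and high views agree at 10.2–10.8°. I did not turn it again. The after-handover force and pose did not print; the last reading before it was 19.5 N at z = 112.0 mm.

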